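# Set out the leather-stamping station

## Robot

A 6-joint arm with a two-finger parallel gripper is mounted at the origin on the work surface. World frame = base frame: x ahead of the robot, y to its left, z up, the work surface at z = 0. Lengths are in m, angles in rad, forces in N, time in s.
With the tool pointing down it reaches from about 0.25 to 0.8 m from the base axis. Payload 8.5 kg.
Tool frame: the origin (TCP) lies at the very end of the fingers, on their centre line; the grasp point (between the pads) lies 19 mm behind it (arm.grip_point_offset is the distance from the TCP to the grasp point, in m); z points along the fingers, y is the line along which they close (so a half turn about z gives the same grasp; the last joint's range is limited). The gripper opens to 85 mm and grips with 20 to 120 N. Pads are 22 mm wide; open, the fingers measure 114 mm over their backs; the gripper's body (76 mm by 85 mm) begins 54 mm behind the grasp point. The pads swing forward as they close: fully open they stand 13 mm farther back than shut.
Start: joints at [-1.341, 0.238, -0.013, 1.319, 0, 1.571], TCP at [0.12, -0.511, 0.231] pointing down, gripper open.
Joint ranges: [-2.66, 2.66], [-1.03, 1.9], [-1.14, 1.46], [-1.82, 2.27], [-1.45, 1.34], [-3.14, 3.14]. Speed limits (rad/s): [2.22, 2.22, 2.79, 3.14, 3.14, 3.14].

## Interface

Orientations are given as a unit quaternion [w, x, y, z].
In Python, from workcell import arm gives the robot as it stands.
- The arm moves only by the shell command python3 -m pendant 'ROWS' [OPENING] [FORCE]. ROWS is JSON, a list of rows, each a list of 2 entries, a list of its own where there are three numbers: the shift along the tool's x, y, z in mm, then the turn about the tool's z in degrees. In form: [[[tx, ty, tz], roll], ...]. A call has 1 to 12 rows; each row shifts and turns the commanded pose from where the row before left it, along the tool's axes as they then stand; what a row does not reach is not made up. A row lasts 1/10 s, in which the tool goes at most 50 mm and 8.59 degrees, less where a joint would pass 70% of its speed; a pose out of reach is approached as far as the arm can. A call with a gripper value outside its range is refused whole. OPENING is the finger opening in mm, from 0 to 85.4, set as the call begins (- or left out, the last holds). The fingers move at their own pace and stop on an object; FORCE is the grip in N (left out, the last holds). Time passes only in rows, so rows that do not move let the fingers close. It gives the time, the measured TCP pose, the force, the opening and the grip force at its end, in the units of the state.
- arm.state(): the state, without advancing time (a new reading comes with each control period).
- arm.read_camera(name): name is "scene" or "top" or "wrist"; returns a dict with "pixels" (384x512x3 uint8, red, green, blue), "K" (3x3 intrinsics, pixels), "dist" ([k1, k2, p1, p2, k3] as OpenCV has them; the pictures are not rectified), "cam_to_world" (4x4, takes a point from camera to world coordinates); the wrist camera has in their place "tool_from_camera" (4x4, takes a point from camera to tool coordinates, whose origin is the TCP and whose axes are the flange's). Camera axes: x right, y down, z forward; pixel columns grow to the right and rows downward; lengths in m; the calibration is good to about 2 mm. A picture is of the moment at which its call begins: read the wrist's pose just before it. There is no depth.
- arm.job_done(): hands the job in; it is judged then, once.
Trained networks look in the newest picture that a camera, given by its name, has taken for a name from the list of things; names that differ only in an ending like _2 or _b are one class to them, and where a whole thing is asked for, a point or a joint stands for the part that bears it (a point fixed in the world has none). Each returns a list of dicts, best first, with "p" (0 to 1); they miss things now and then, are a little off and sometimes report something else, mostly with a low value. They report only what shows in the picture. A call takes as long as a camera call. They do not tell look-alikes from the thing itself.
- arm.outline_of(camera, query): "region" (384x512 bool, what is visible of it) and "box" ([left, top, width, height] in pixels, round what is visible of it).
The state is a dict: "time": time; "qpos": joint angles; "joint_vel": joint speeds; "joint_efforts": joint torques, N m; "tcp_pos": TCP position; "ee_rot": TCP orientation; "contact_force": force on the tool from outside, world axes, zero at the start; "torque": the same for the moment, N m; "opening": finger opening in m; "grasp_force": force on a finger pad.
Only numpy, scipy, OpenCV 4.12 (cv2) and the standard library are available. Lean on these libraries where they do the work, as an engineer would, in place of code of your own. Each camera call takes 0.05 s, during which the arm holds its last target. There are 200 camera calls.

## Task

Set out the marble slab around the wooden block for stamping: put the steel anvil disc in the middle of the top of the block; take the one square-headed stamp that has strayed into the tray of round-headed ones and stand it on the marble to the left of the block (left as seen from the robot); and stand the maul on its head on the marble to the right of the block, both squarely beside the middle of the block's side face with a gap of about 45 mm. Complete the tray's set by standing the spare round-headed stamp from the bench in the bay that the square one leaves; everything stays upright, and the other stamps stay where they are.

Things in the scene. Friction and masses are not known exactly. Their poses are not given: they have to be found in the camera images.
- slab: fixed white marble slab, 260 (x) x 360 (y) x 30 mm high, lying on the bench; origin: centre of its underside, z up. A small turned wooden stick (20 mm thick) lies along its far edge and is not part of the job
- block: fixed light wooden block, 80 x 80 x 40 mm high, standing on the slab and square to it; origin: centre of its underside (30 mm above the bench), x away from the robot, +y to the left as seen from the robot
- tray: fixed dark wooden tray, 66 (x) x 186 (y) x 16 mm high, with three square bays in a row along its y: bay centres at y = -60, 0 and +60 mm, each 54 mm wide inside, floor 6 mm above the bench, walls 6 mm thick rising 10 mm above the floor; origin: centre of its underside
- square: the stray brass stamp, starting in one of the tray's three bays: square head 32 x 32 mm, 12 mm high head at the foot (origin: centre of the underside, z up), then a bare round brass stem 14 mm in diameter up to 80 mm above the foot; about 0.11 kg, stands upright on its head
- round_a: round-headed stamp that belongs in the tray and stays in its bay: round head 34 mm in diameter, 12 mm high head at the foot (origin: centre of the underside, z up), then a bare round brass stem 14 mm in diameter up to 80 mm above the foot; about 0.11 kg, stands upright on its head
- round_b: second round-headed stamp that belongs in the tray and stays in its bay, the same as the first: round head 34 mm in diameter, 12 mm high head at the foot (origin: centre of the underside, z up), then a bare round brass stem 14 mm in diameter up to 80 mm above the foot; about 0.11 kg, stands upright on its head
- spare: the spare round-headed stamp standing on the bench, the same as those in the tray: round head 34 mm in diameter, 12 mm high head at the foot (origin: centre of the underside, z up), then a bare round brass stem 14 mm in diameter up to 80 mm above the foot; about 0.11 kg, stands upright on its head
- oblong: another stamp standing on the bench, not wanted, to be left alone: oblong head 48 x 20 mm, 12 mm high head at the foot (origin: centre of the underside, z up), then a bare round brass stem 14 mm in diameter up to 80 mm above the foot; about 0.11 kg, stands upright on its head
- anvil: plain steel disc 50 mm in diameter, 22 mm high, 0.33 kg, lying flat on the bench; origin: centre of its underside
- maul: short maul standing upright on its head on the bench: white plastic head 54 mm in diameter and 60 mm high, then a wooden handle 26 mm in diameter straight up to 150 mm; origin: centre of the head's underside, z up; about 0.3 kg; grip it by the handle
Mind the look-alikes: they are no part of the job. Of the things that look like the anvil, take the one that is nearest to the robot's base at the start.

How it is judged:
At the end, for the whole second after the job is handed in: From the block's centre: square stamp 101+-18 mm left, maul 112+-18 mm right, both on the slab within 16 mm in line; anvil on block within 12 mm of centre; spare in the vacated bay within 12 mm of its centre; other stamps moved under 15 mm; all upright (0.1 rad), at rest (angle between each of square, spare, round_a, round_b, oblong, anvil, maul's own z axis and vertical below 0.1 rad and linear speed of each of square, spare, round_a, round_b, oblong, anvil, maul below 0.01 m/s and y of square in the frame of block between 0.083 and 0.119 m and x of square in the frame of block between -0.016 and 0.016 m and z of square in the frame of slab between 0.026 and 0.034 m and y of maul in the frame of block between -0.13 and -0.094 m and x of maul in the frame of block between -0.016 and 0.016 m and z of maul in the frame of slab between 0.026 and 0.034 m and horizontal distance between anvil and block below 0.012 m and z of anvil in the frame of block between 0.036 and 0.044 m and x of spare in the frame of tray between -0.012 and 0.012 m and z of spare in the frame of tray between 0.002 and 0.01 m and (y of spare in the frame of tray between -0.072 and -0.048 m or y of spare in the frame of tray between -0.012 and 0.012 m or y of spare in the frame of tray between 0.048 and 0.072 m) and distance of each of round_a, round_b, oblong from where it was at the start of the episode below 0.015 m); the robot touches nothing.
It fails at once if a stamp that is to stay in place is knocked over (angle between any of round_a, round_b, oblong's own z axis and vertical above 0.5 rad).
It also fails if it takes over 120 s, if anything falls off the work surface, if the arm or the gripper's body presses on something with over 40 N, if the wrist force passes 120 N, or if a joint passes its speed limit or range.

## Working session

There is one attempt and no reset: what is moved stays moved. The work goes in short steps, Python scripts to look and compute and a shell command to move; the robot and the scene stay as the last step left them, time stands still between calls to the robot, and variables do not carry over. Pictures are saved under pics/ and viewed, at most 14 in all, crops included, and the job is handed in when it is done.

```bash
ls; mkdir -p pics; cat > h.py <<'E'
import numpy as np, cv2
from workcell import arm
from scipy.spatial.transform import Rotation as R
def T():
    s=arm.state(); M=np.eye(4); q=s["ee_rot"]
    M[:3,:3]=R.from_quat([q[1],q[2],q[3],q[0]]).as_matrix(); M[:3,3]=s["tcp_pos"]; return M
def cam(name):
    t=T(); c=arm.read_camera(name)
    c["M"]=t@np.array(c["tool_from_camera"]) if name=="wrist" else np.array(c["cam_to_world"])
    return c
def ray(c,uv,z):
    n=cv2.undistortPoints(np.array(uv,float).reshape(-1,1,2),np.array(c["K"]),np.array(c["dist"])).reshape(-1,2)
    d=np.c_[n,np.ones(len(n))]@c["M"][:3,:3].T; o=c["M"][:3,3]
    return o+d*((z-o[2])/d[:,2])[:,None]
def proj(c,P):
    W=np.linalg.inv(c["M"]); r=cv2.Rodrigues(W[:3,:3])[0]
    return cv2.projectPoints(np.array(P,float).reshape(-1,1,3),r,W[:3,3],np.array(c["K"]),np.array(c["dist"]))[0].reshape(-1,2)
def save(c,f,box=None,s=1):
    p=c["pixels"][:,:,::-1]
    if box: l,t,w,h=box; p=p[t:t+h,l:l+w]
    cv2.imwrite("pics/"+f,cv2.resize(p,None,fx=s,fy=s,interpolation=cv2.INTER_CUBIC))
E
python3 - <<'E'
from h import *
print({k:np.round(v,4) for k,v in arm.state().items()})
for n in["top","scene"]:
    c=cam(n); save(c,n+"0.png",s=1.5); print(n,np.round(c["M"],3).tolist(),np.round(c["K"],1).tolist())
    for q in["square","round_a","spare","oblong","anvil","maul","block","tray","slab"]:
        for o in arm.outline_of(n,q):
            if o["p"]>.2: print(n,q,round(o["p"],2),o["box"])
E
```

```text
pics
{'time': np.float64(0.0), 'qpos': array([-1.341 ,  0.2388, -0.0142,  1.3192, -0.    ,  1.5708]), 'joint_vel': array([-0.001 , -0.0008,  0.0002, -0.0001,  0.0014, -0.0008]), 'joint_efforts': array([-2.50000e-03, -5.38785e+01,  3.46443e+01,  1.81000e-02,
       -1.00000e-04, -0.00000e+00]), 'tcp_pos': array([ 0.1195, -0.5108,  0.2307]), 'ee_rot': array([-7.000e-04,  9.934e-01,  1.147e-01, -1.000e-04]), 'contact_force': array([ 1.0553, -0.0266, -0.858 ]), 'torque': array([-0.0432,  0.005 ,  0.0195]), 'grasp_force': np.float64(0.0), 'opening': np.float64(0.0851)}
top [[-0.003, -0.974, 0.225, 0.314], [-1.0, 0.003, -0.001, 0.168], [0.001, -0.225, -0.974, 1.148], [0.0, 0.0, 0.0, 1.0]] [[384.2, 0.0, 251.6], [0.0, 384.2, 189.4], [0.0, 0.0, 1.0]]
top square 0.6 [309.5, 137.1, 121.2, 88.1]
top square 0.42 [210.4, 219.5, 9.5, 13.6]
top round_a 0.69 [248.3, 216.5, 13.0, 11.6]
top spare 0.56 [266.2, 157.6, 13.6, 10.5]
top anvil 0.79 [139.5, 176.9, 18.7, 17.6]
top anvil 0.78 [162.9, 201.8, 18.7, 19.3]
top anvil 0.6 [123.8, 201.4, 22.8, 20.3]
top anvil 0.47 [157.5, 151.8, 19.1, 18.3]
top maul 0
[... 170 characters left out ...]
, -0.062], [-0.006, -0.532, -0.847, 1.036], [0.0, 0.0, 0.0, 1.0]] [[493.1, 0.0, 249.1], [0.0, 493.1, 189.0], [0.0, 0.0, 1.0]]
scene square 0.77 [283.7, 133.8, 13.1, 24.8]
scene round_a 0.58 [263.4, 141.7, 16.0, 29.4]
scene round_a 0.57 [241.2, 153.3, 16.0, 25.9]
scene spare 0.49 [243.8, 226.2, 14.8, 23.4]
scene oblong 0.55 [288.5, 204.6, 18.4, 28.2]
scene anvil 0.75 [365.4, 195.2, 19.4, 19.7]
scene anvil 0.71 [372.0, 161.3, 24.8, 21.4]
scene anvil 0.64 [373.6, 133.0, 19.3, 16.9]
scene anvil 0.59 [336.0, 145.9, 21.9, 20.3]
scene maul 0.55 [263.7, 143.9, 13.0, 28.1]
scene block 0.93 [93.7, 227.1, 41.3, 43.4]
scene tray 0.87 [234.2, 143.4, 74.3, 44.4]
scene slab 0.93 [34.4, 187.4, 179.6, 148.3]
```

View pics/top0.png

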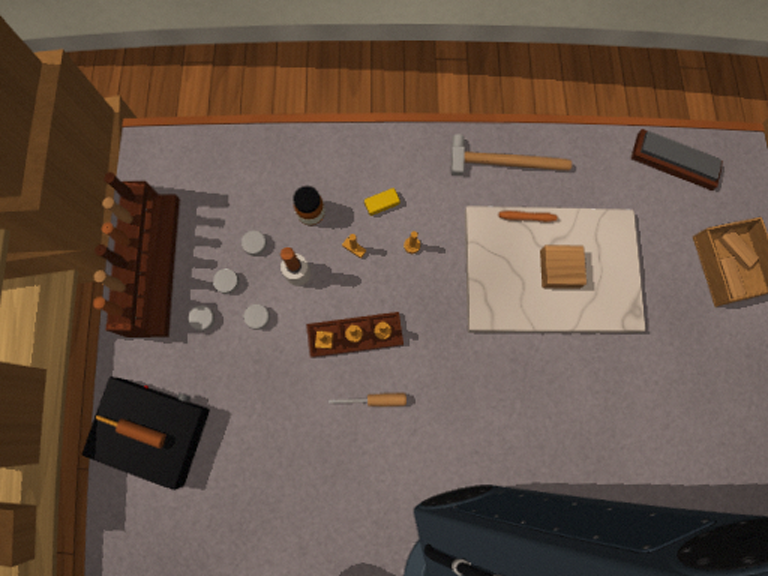

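View pics/scene0.png

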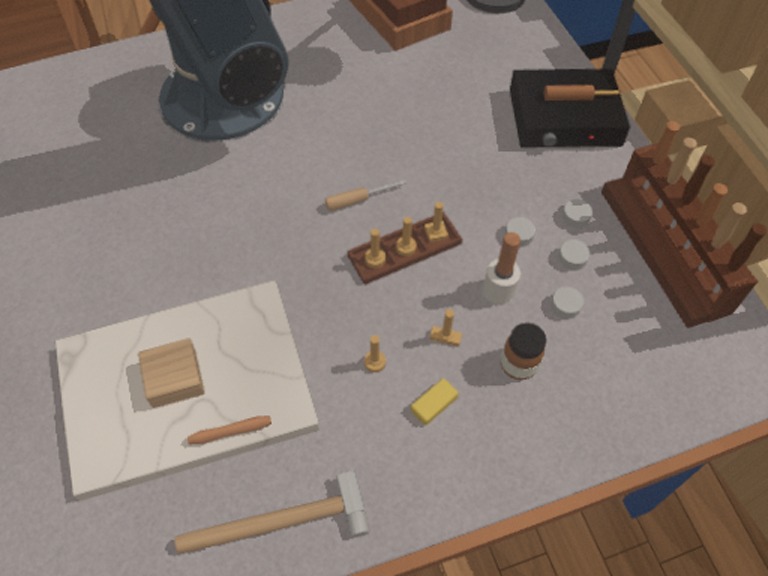

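The top picture (1.5x) shows discs at (254,243), (225,281), (201,318) and (256,317), with the last looking nearest. In the tray, the square stamp is at (324,340) and the rounds are at (354,333) and (383,330). The spare is at (413,243), the oblong at (354,245), the maul at (291,265) and the block at (563,266) on the slab. Next I work out positions.

```bash
python3 - <<'E'
from h import *
c=cam("top")
f=lambda n,u,z:print(n,np.round(ray(c,[np.array(p)/1.5 for p in u],z),4).tolist())
f("discs",[(254,241),(225,279),(201,317),(256,315)],.022)
print("dist",[round(float(np.hypot(*p[:2])),3) for p in ray(c,[np.array(p)/1.5 for p in [(254,241),(225,279),(201,317),(256,315)]],.022)])
f("slab top corners TL TR BR BL",[(467,207),(635,207),(645,330),(470,330)],.03)
f("block top corners",[(544,246),(585,246),(585,287),(542,287)],.07)
f("tray top corners",[(307,322),(401,313),(404,345),(310,356)],.016)
f("sq,r,r heads",[(324,341),(354,335),(383,332)],.018)
f("spare,obl",[(413,247),(354,248)],.006)
f("maul headtop",[(293,266)],.06)
f("maul tip",[(289,254)],.15)
save(c,"top_crop.png",(120,140,180,110),4.4)
E
```

```text
discs [[0.6663, 0.4199, 0.022], [0.5862, 0.4757, 0.022], [0.508, 0.5204, 0.022], [0.5122, 0.4088, 0.022]]
dist [0.788, 0.755, 0.727, 0.655]
slab top corners TL TR BR BL [[0.7358, -0.019, 0.03], [0.7388, -0.3798, 0.03], [0.4762, -0.3722, 0.03], [0.4797, -0.0149, 0.03]]
block top corners [[0.6397, -0.1623, 0.07], [0.6399, -0.2458, 0.07], [0.5565, -0.2384, 0.07], [0.5568, -0.1524, 0.07]]
tray top corners [[0.499, 0.3071, 0.016], [0.5167, 0.1198, 0.016], [0.4526, 0.1146, 0.016], [0.4313, 0.2997, 0.016]]
sq,r,r heads [[0.4607, 0.2724, 0.018], [0.4725, 0.2132, 0.018], [0.4783, 0.1559, 0.018]]
spare,obl [[0.6568, 0.0928, 0.006], [0.655, 0.2147, 0.006]]
maul headtop [[0.6027, 0.3319, 0.06]]
maul tip [[0.6013, 0.3263, 0.15]]
```

View pics/top_crop.png

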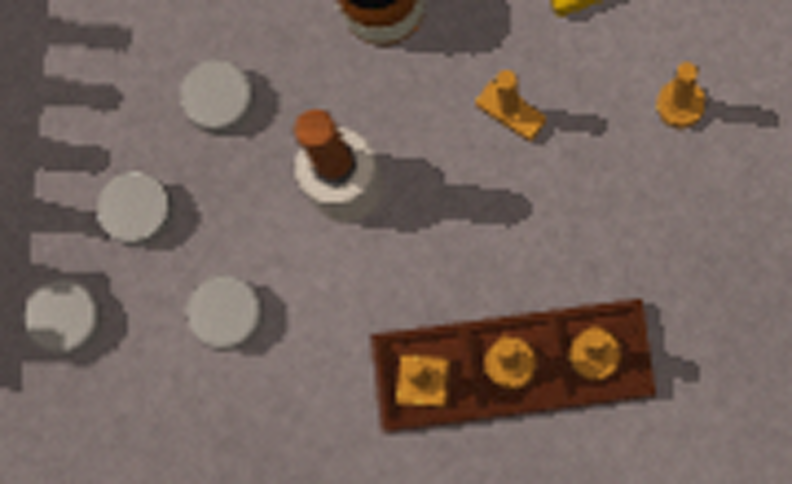

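The four disc candidates in crop pixels are (215,95), (132,207), (60,315) and (223,313). The last is nearest the base at 0.655 m, so that is my anvil. The square stamp is at crop (422,380) and the spare at (682,100). On the way I'll look at the block with the wrist camera.

```bash
cat >> h.py <<'E'
def go(x,y,z,az=None):
    M=T(); d=M[:3,:3].T@(np.array([x,y,z])-M[:3,3])*1000
    a=np.degrees(np.arctan2(M[1,0],M[0,0]))
    r=None if az is None else -((az-a+180)%360-180)
    print("tcp",M[:3,3].round(4),"az",round(a,2),"tilt",M[:3,2].round(4),"shift",d.round(1),"roll",r if r is None else round(r,2))
E
python3 - <<'E'
from h import *
go(.5,-.2,.30,0)
c=arm.read_camera("wrist"); print(np.round(c["tool_from_camera"],3).tolist(),np.round(c["K"],0).tolist())
E
```

```text
tcp [ 0.1196 -0.5112  0.2313] az 13.17 tilt [-1.e-04  1.e-04 -1.e+00] shift [ 441.3 -216.3  -68.7] roll 13.17
[[-0.001, -0.957, -0.29, 0.074], [1.0, -0.001, -0.0, -0.0], [0.0, -0.29, 0.957, -0.143], [0.0, 0.0, 0.0, 1.0]] [[290.0, 0.0, 256.0], [0.0, 290.0, 196.0], [0.0, 0.0, 1.0]]
```

```bash
python3 -m pendant '[[[20,-10,-6],1.1],[[40,-18,-6],1.1],[[42,-18,-6],1.1],[[42,-18,-6],1.1],[[42,-18,-6],1.1],[[42,-18,-6],1.1],[[42,-18,-6],1.1],[[42,-18,-6],1.1],[[42,-18,-6],1.1],[[42,-18,-6],1.1],[[42,-18,-5],1.1],[[20,-10,-5],1.1]]' 85 60; python3 -m pendant '[[[0,0,0],0],[[0,0,0],0],[[0,0,0],0]]'
python3 - <<'E'
from h import *
go(.512,.409,.30,0)
c=cam("wrist"); save(c,"w1.png",s=1.5); np.savez("w1.npz",M=c["M"],K=c["K"],dist=c["dist"])
E
```

```text
time: 2.3
tcp_pos: [0.5514, -0.2547, 0.3008]
ee_rot: [-0.0, 1.0, 0.0, 0.0]
contact_force: [-0.5, -0.0, 0.1]
opening: 0.0852
grasp_force: 0.0
time: 2.6
tcp_pos: [0.5476, -0.2571, 0.3012]
ee_rot: [-0.0, 1.0, -0.0, -0.0]
contact_force: [-0.4, -0.6, -0.9]
opening: 0.0847
grasp_force: 0.0
tcp [ 0.5476 -0.2571  0.3012] az -0.06 tilt [-5.e-04  1.e-04 -1.e+00] shift [ -36.2 -666.     1.3] roll -0.06
```

View pics/w1.png

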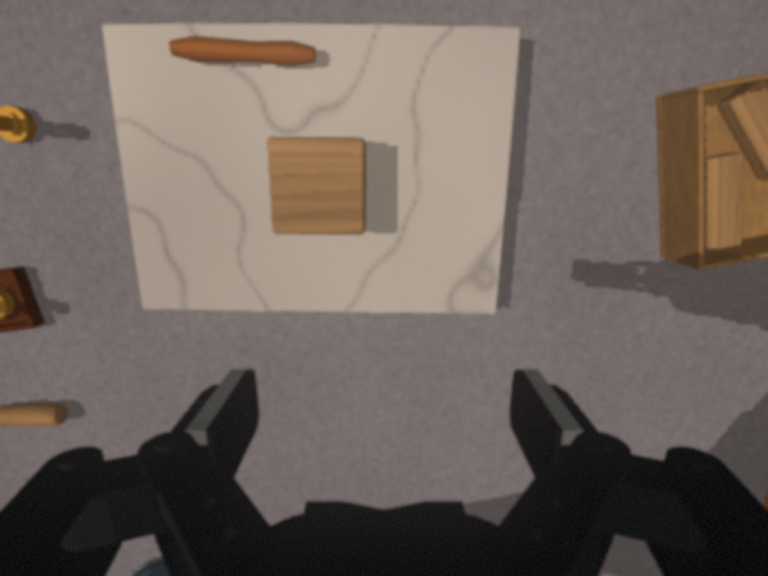

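```bash
python3 -m pendant '[[[-5,-25,0],0],[[-5,-48,0],0],[[-5,-48,0],0],[[-5,-48,0],0],[[-5,-48,0],0],[[-5,-48,0],0],[[-5,-48,0],0],[[-5,-48,0],0],[[-5,-48,0],0],[[-5,-48,0],0],[[-5,-48,0],0],[[-5,-48,0],0]]'; python3 -m pendant '[[[0,-48,8],0],[[0,-30,8],0],[[0,-20,8],0],[[0,0,8],0],[[0,0,0],0],[[0,0,0],0]]'
python3 - <<'E'
from h import *
d=np.load("w1.npz"); c0={k:d[k] for k in d}
f=lambda c,n,u,z:print(n,np.round(ray(c,[np.array(p)/1.5 for p in u],z),4).tolist(),np.round(ray(c,[np.array(p)/1.5 for p in u],z).mean(0),4))
f(c0,"block",[(268,138),(363,138),(365,233),(274,233)],.07)
f(c0,"slab",[(104,25),(519,28),(495,313),(142,309)],.03)
f(c0,"spare",[(14,125)],.012)
go(.512,.409,.15,0)
c=cam("wrist"); save(c,"w2.png",s=1.5); np.savez("w2.npz",M=c["M"],K=c["K"],dist=c["dist"])
E
```

```text
time: 3.85
tcp_pos: [0.4796, 0.1422, 0.317]
ee_rot: [-0.061, 0.992, 0.107, -0.007]
contact_force: [-0.6, -1.0, -0.1]
opening: 0.085
grasp_force: 0.0
time: 4.45
tcp_pos: [0.4697, 0.1904, 0.298]
ee_rot: [-0.081, 0.986, 0.143, -0.013]
contact_force: [-0.6, 0.8, -0.0]
opening: 0.0854
grasp_force: 0.0
block [[0.641, -0.1624, 0.07], [0.6406, -0.2399, 0.07], [0.5629, -0.2405, 0.07], [0.5631, -0.1617, 0.07]] [ 0.6019 -0.2011  0.07  ]
slab [[0.7369, -0.0173, 0.03], [0.7318, -0.3719, 0.03], [0.4754, -0.369, 0.03], [0.4802, -0.0109, 0.03]] [ 0.6061 -0.1923  0.03  ]
spare [[0.6592, 0.0956, 0.012]] [0.6592 0.0956 0.012 ]
tcp [0.4697 0.1904 0.298 ] az 16.46 tilt [-0.0492  0.1552 -0.9867] shift [ 103.  -171.   177.9] roll 16.46
```

View pics/w2.png

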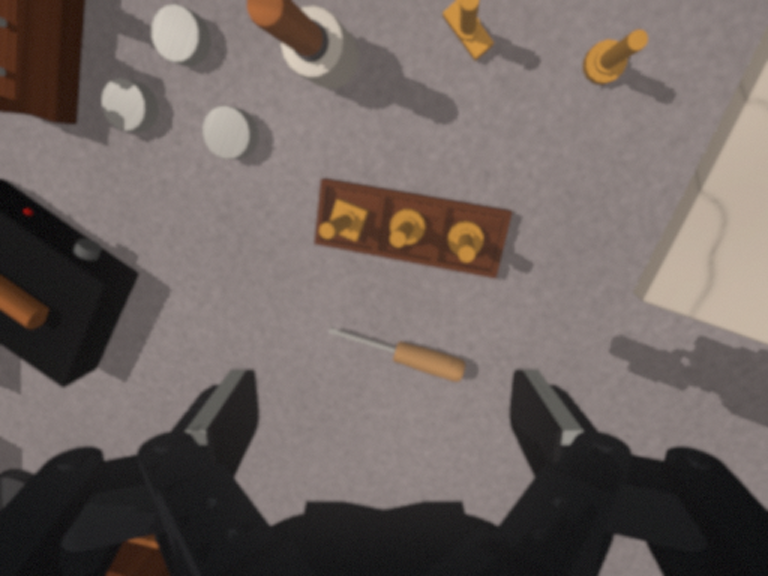

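The picture shows the disc at (227,132), the square stamp's head at (347,221), the rounds at (406,228) and (465,240), and the maul at (312,42). The tool has tilted by about 9°, so I check the joints to see why.

```bash
python3 - <<'E'
from h import *
s=arm.state(); print(s["qpos"].round(4),s["joint_vel"].round(3),s["tcp_pos"])
E
python3 -m pendant '[[[0,0,0],0],[[0,0,0],0]]'
python3 -m pendant '[[[0,-10,0],0],[[0,-10,0],0],[[0,0,0],0]]'
python3 - <<'E'
from h import *
s=arm.state(); print(s["qpos"].round(4),s["tcp_pos"]);go(.512,.409,.15,0)
E
```

```text
[0.2864 0.1919 0.0856 1.4673 0.1636 3.1406] [-0.002 -0.001  0.008  0.002  0.003  0.   ] [0.46989712 0.19045029 0.29829458]
time: 4.7
tcp_pos: [0.47, 0.1908, 0.2985]
ee_rot: [-0.081, 0.986, 0.143, -0.013]
contact_force: [0.5, -0.2, -0.3]
opening: 0.0848
grasp_force: 0.0
time: 5.0
tcp_pos: [0.467, 0.2009, 0.302]
ee_rot: [-0.085, 0.985, 0.151, -0.014]
contact_force: [0.2, -0.5, -0.1]
opening: 0.0848
grasp_force: 0.0
[0.3026 0.1931 0.0952 1.4752 0.1724 3.1406] [0.46696213 0.20092054 0.30196397]
tcp [0.467  0.2009 0.302 ] az 17.39 tilt [-0.0532  0.1631 -0.9852] shift [ 105.5 -156.3  181.3] roll 17.39
```

Joint 6 is at its limit (az = q1 − q6 + π), so I roll negative to raise the azimuth and see whether the tilt recovers.

```bash
python3 -m pendant '[[[0,0,0],-4],[[0,0,0],-8],[[0,0,0],-8],[[0,0,0],-8],[[0,0,0],-8],[[0,0,0],-8],[[0,0,0],-8],[[0,0,0],-8],[[0,0,0],-8],[[0,0,0],-8],[[0,0,0],-4],[[0,0,0],0]]'
python3 - <<'E'
from h import *
s=arm.state(); print(s["qpos"].round(4),s["tcp_pos"]);go(.512,.409,.15,90)
E
```

```text
time: 6.2
tcp_pos: [0.467, 0.2004, 0.3017]
ee_rot: [-0.074, 0.658, 0.748, 0.044]
contact_force: [0.3, 0.8, -0.0]
opening: 0.085
grasp_force: 0.0
[0.3019 0.1932 0.0946 1.4749 0.172  1.7435] [0.46697408 0.2004324  0.30167537]
tcp [0.467  0.2004 0.3017] az 97.24 tilt [-0.0534  0.1626 -0.9852] shift [172.9  76.9 180.9] roll 7.24
```

The tilt persists because rows only turn about tool z. The opposite joint-6 limit should tilt it back, so I roll there in free space.

```bash
R='x'; python3 -m pendant '[[[0,0,0],-5],[[0,0,0],-8.5],[[0,0,0],-8.5],[[0,0,0],-8.5],[[0,0,0],-8.5],[[0,0,0],-8.5],[[0,0,0],-8.5],[[0,0,0],-8.5],[[0,0,0],-8.5],[[0,0,0],-8.5],[[0,0,0],-8.5],[[0,0,0],-8.5]]' >/dev/null;  python3 -m pendant '[[[0,0,0],-8.5],[[0,0,0],-8.5],[[0,0,0],-8.5],[[0,0,0],-8.5],[[0,0,0],-8.5],[[0,0,0],-8.5],[[0,0,0],-8.5],[[0,0,0],-8.5],[[0,0,0],-8.5],[[0,0,0],-8.5],[[0,0,0],-8.5],[[0,0,0],-8.5]]' >/dev/null;  python3 -m pendant '[[[0,0,0],-8.5],[[0,0,0],-8.5],[[0,0,0],-8.5],[[0,0,0],-8.5],[[0,0,0],-8.5],[[0,0,0],-8.5],[[0,0,0],-8.5],[[0,0,0],-8.5],[[0,0,0],-8.5],[[0,0,0],-6],[[0,0,0],0]]'
python3 -c "
from h import *
print(arm.state()['qpos'].round(4));go(.512,.409,.15)"
python3 -m pendant '[[[0,0,0],-4],[[0,0,0],0]]'
python3 -c "
from h import *
print(arm.state()['qpos'].round(4));go(.512,.409,.15)"
```

```text
time: 9.7
tcp_pos: [0.4622, 0.2142, 0.3017]
ee_rot: [-0.08, 0.983, 0.166, -0.01]
contact_force: [0.5, -0.6, -0.5]
opening: 0.0852
grasp_force: 0.0
[ 0.3373  0.1884  0.0901  1.4656  0.161  -3.1378]
tcp [0.4622 0.2142 0.3017] az 19.11 tilt [-0.0466  0.1536 -0.987 ] shift [ 109.9 -141.1  177.4] roll None
time: 9.9
tcp_pos: [0.4555, 0.2308, 0.3017]
ee_rot: [-0.074, 0.979, 0.188, -0.005]
contact_force: [-0.3, -0.2, 0.3]
opening: 0.0849
grasp_force: 0.0
[ 0.3812  0.1828  0.0845  1.4547  0.1464 -3.1388]
tcp [0.4555 0.2308 0.3017] az 21.69 tilt [-0.0379  0.142  -0.9891] shift [ 115.7 -120.7  173.2] roll None
```

```bash
python3 -m pendant '[[[0,20,0],-5],[[0,20,0],-5],[[0,20,0],-5],[[0,20,0],-5],[[0,0,0],0]]'
python3 -c "
from h import *
print(arm.state()['qpos'].round(4));go(.512,.409,.15)"
```

```text
time: 10.4
tcp_pos: [0.4295, 0.2739, 0.293]
ee_rot: [-0.024, 0.963, 0.269, 0.02]
contact_force: [-0.4, 0.2, 0.5]
opening: 0.0851
grasp_force: 0.0
[ 0.5463  0.158   0.0381  1.3997  0.0355 -3.1394]
tcp [0.4295 0.2739 0.293 ] az 31.18 tilt [ 0.0253  0.0569 -0.9981] shift [133.1 -67.5 152.5] roll None
```

```bash
python3 -m pendant '[[[0,20,0],-6],[[0,10,0],0],[[0,0,0],0]]'
python3 -c "
from h import *
print(arm.state()['qpos'].round(4));go(.35,-.40,.30,-40)"
```

```text
time: 10.7
tcp_pos: [0.4229, 0.2822, 0.2923]
ee_rot: [-0.008, 0.957, 0.289, 0.026]
contact_force: [-0.8, -0.5, -0.4]
opening: 0.0851
grasp_force: 0.0
[ 5.8890e-01  1.5440e-01  3.2300e-02  1.3947e+00 -7.0000e-04 -3.1400e+00]
tcp [0.4229 0.2822 0.2923] az 33.65 tilt [ 0.0453  0.0294 -0.9985] shift [-437.6  527.5  -31.1] roll 73.65
```

```bash
python3 -m pendant '[[[0,15,0],8],[[0,35,0],5],[[0,45,0],5],[[0,45,0],5],[[0,45,0],5],[[0,45,0],5],[[0,45,0],5],[[0,45,0],5],[[0,45,0],5],[[0,45,0],5],[[0,45,0],5]]' >/dev/null; python3 -m pendant '[[[0,45,0],5],[[0,45,0],5],[[0,45,0],5],[[0,45,0],5],[[0,45,0],5],[[0,45,0],5],[[0,45,0],5],[[0,25,0],5],[[0,0,0],0]]'
python3 -c "
from h import *
print(arm.state()['qpos'].round(4));go(.35,-.40,.30,-40)"
```

```text
time: 12.7
tcp_pos: [0.2311, -0.4106, 0.2631]
ee_rot: [-0.025, 0.844, -0.535, 0.011]
contact_force: [0.5, -0.5, 0.4]
opening: 0.0847
grasp_force: 0.0
[-1.0932  0.14   -0.0585  1.3776  0.0539 -3.1047]
tcp [ 0.2311 -0.4106  0.2631] az -64.75 tilt [ 0.0455  0.0295 -0.9985] shift [  40.9 -113.9  -31.1] roll -24.75
```

```bash
python3 -m pendant '[[[0,20,0],-7],[[0,20,0],-5],[[0,0,0],0]]'
python3 -c "
from h import *
print(arm.state()['qpos'].round(4));go(.35,-.40,.30,-40)"
```

```text
time: 13.0
tcp_pos: [0.2555, -0.3926, 0.2617]
ee_rot: [-0.0, 0.879, -0.478, 0.001]
contact_force: [-0.4, 0.6, 0.6]
opening: 0.085
grasp_force: 0.0
[-9.9510e-01  1.3090e-01 -7.1700e-02  1.3669e+00  1.6000e-03 -3.1407e+00]
tcp [ 0.2555 -0.3926  0.2617] az -57.07 tilt [ 2.1e-03 -2.0e-04 -1.0e+00] shift [ 57.6 -75.4 -38.1] roll -17.07
```

The tool is vertical again. From here I work at az ≈ −90, where joint 6 stays mid-range.

```bash
python3 -m pendant '[[[0,0,0],6],[[0,0,0],8],[[0,0,0],8],[[0,0,0],8],[[0,0,0],3],[[-20,-25,0],0],[[-33,-44,0],0],[[-36,-44,0],0],[[-36,-44,0],0],[[-36,-44,0],0],[[-36,-44,0],0]]' >/dev/null; python3 -m pendant '[[[-40,-20,0],0],[[-45,0,0],0],[[-45,0,0],0],[[-45,0,0],0],[[-45,0,0],0],[[-45,0,0],0],[[-45,0,0],0],[[-45,0,0],0],[[-45,0,0],0],[[-45,0,0],0],[[-45,0,0],0],[[-45,0,0],0]]' >/dev/null;  python3 -m pendant '[[[-45,0,15],0],[[-35,0,25],0],[[-10,0,20],0],[[0,0,0],0],[[0,0,0],0]]' 
python3 - <<'E'
from h import *
print(arm.state()['qpos'].round(4));go(.512,.409,.2,-90)
c=cam("wrist"); save(c,"w3.png",s=1.5)
for q in["anvil","maul","square"]:
    for o in arm.outline_of("wrist",q): print(q,round(o["p"],2),o["box"])
np.savez("w3.npz",M=c["M"],K=c["K"],dist=c["dist"])
E
```

```text
time: 15.8
tcp_pos: [0.497, 0.407, 0.2019]
ee_rot: [-0.0, -0.706, 0.708, -0.001]
contact_force: [0.9, 0.2, 1.2]
opening: 0.085
grasp_force: 0.0
[ 6.8680e-01  4.5270e-01  2.3200e-01  1.3501e+00 -1.2000e-03 -8.8060e-01]
tcp [0.497  0.407  0.2019] az -90.19 tilt [ 7.e-04 -9.e-04 -1.e+00] shift [ -2.  -15.    1.9] roll -0.19
anvil 0.96 [89.1, 167.5, 49.1, 43.9]
anvil 0.92 [224.6, 158.5, 43.2, 45.0]
anvil 0.61 [230.6, 242.9, 38.3, 44.5]
anvil 0.59 [166.2, 213.5, 40.2, 35.6]
maul 0.59 [75.5, 81.1, 112.3, 57.5]
square 0.77 [272.1, 26.5, 34.1, 42.1]
```

View pics/w3.png

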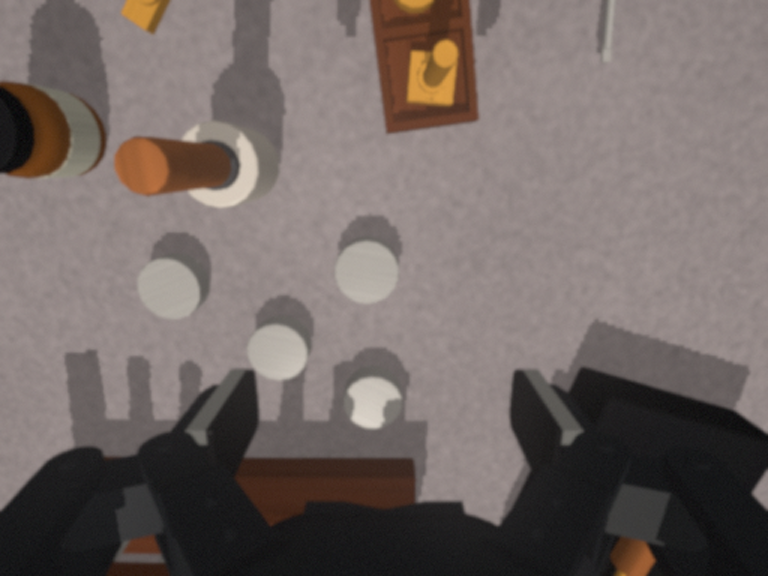

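The anvil disc is at (367,271). The maul's head top is at (222,165) and its handle tip at (147,165). The square stamp's head is at (432,78), and the tray's near-bay corners are at (388,131) and (477,121).

```bash
python3 - <<'E'
from h import *
d=np.load("w3.npz"); c={k:d[k] for k in d}
f=lambda n,u,z:print(n,np.round(ray(c,[np.array(p)/1.5 for p in u],z),4).tolist())
f("anvil",[(367,271)],.022); f("anvil tabbed",[(374,402)],.022)
f("maul",[(222,165)],.06); f("maultip",[(147,165)],.15)
f("sq",[(432,78)],.018); f("sqtip",[(445,51)],.086); f("tray",[(388,131),(477,121)],.016)
a=ray(c,[np.array((367,271))/1.5],.022)[0]; go(a[0],a[1],.03,-90)
E
```

```text
anvil [[0.5096, 0.4128, 0.022]]
anvil tabbed [[0.5055, 0.526, 0.022]]
maul [[0.5989, 0.3341, 0.06]]
maultip [[0.5995, 0.3335, 0.15]]
sq [[0.4631, 0.2773, 0.018]]
sqtip [[0.4633, 0.2756, 0.086]]
tray [[0.4934, 0.3116, 0.016], [0.4302, 0.305, 0.016]]
tcp [0.4978 0.4069 0.2034] az -90.26 tilt [ 0.0034  0.001  -1.    ] shift [ -5.7 -11.3 173.5] roll -0.26
```

```bash
python3 -m pendant '[[[-3,-6,15],0],[[-2,-6,30],0],[[0,0,35],0],[[0,0,35],0],[[0,0,35],0],[[0,0,25],0],[[0,0,15],0],[[0,0,7],0],[[0,0,4],0],[[0,0,0],0],[[0,0,0],0]]' 85 70
python3 -c "
from h import *
go(.510,.412,.001,-90)"
```

```text
time: 17.1
tcp_pos: [0.5099, 0.4128, 0.0017]
ee_rot: [0.001, -0.706, 0.708, -0.001]
contact_force: [0.1, 0.7, 0.4]
opening: 0.0846
grasp_force: 0.0
tcp [0.5099 0.4128 0.0017] az -90.18 tilt [ 2.8e-03  5.0e-04 -1.0e+00] shift [ 0.8 -0.1  0.7] roll -0.18
```

```bash
python3 -m pendant '[[[0,0,0],0],[[0,0,0],0],[[0,0,0],0],[[0,0,0],0],[[0,0,0],0],[[0,0,0],0]]' 30 70; python3 -m pendant '[[[0,0,-5],0],[[0,0,-15],0],[[0,0,-30],0],[[0,0,-40],0],[[0,0,-40],0],[[0,0,-30],0],[[0,0,-20],0],[[0,0,0],0]]'
python3 -c "
from h import *
go(.602,-.201,.20,-90)"
```

```text
time: 17.7
tcp_pos: [0.5099, 0.4129, 0.002]
ee_rot: [0.001, -0.706, 0.708, -0.001]
contact_force: [-0.6, -1.2, 6.7]
opening: 0.0481
grasp_force: 71.9
time: 18.5
tcp_pos: [0.51, 0.4134, 0.1839]
ee_rot: [0.003, -0.706, 0.708, -0.001]
contact_force: [0.4, 1.0, -2.9]
opening: 0.0476
grasp_force: 73.0
tcp [0.51   0.4134 0.1839] az -90.17 tilt [ 0.0055  0.0026 -1.    ] shift [614.1 -93.9 -17.2] roll -0.17
```

```bash
python3 -m pendant '[[[15,-2,-10],0],[[30,-5,-6],0],[[43,-6,0],0],[[43,-6,0],0],[[43,-6,0],0],[[43,-6,0],0],[[43,-6,0],0],[[43,-6,0],0],[[43,-6,0],0],[[43,-6,0],0],[[43,-6,0],0],[[43,-6,0],0]]' >/dev/null; python3 -m pendant '[[[43,-6,0],0],[[43,-6,0],0],[[35,-6,0],0],[[15,-4,0],0],[[0,0,0],0],[[0,0,0],0]]' 
python3 - <<'E'
from h import *
go(.601,-.2005,.08,-90); c=cam("wrist"); save(c,"w4.png",s=1.5); np.savez("w4.npz",M=c["M"],K=c["K"],dist=c["dist"])
E
```

```text
time: 20.3
tcp_pos: [0.5953, -0.1984, 0.1961]
ee_rot: [0.0, -0.706, 0.708, 0.0]
contact_force: [-0.3, 0.5, -3.5]
opening: 0.0475
grasp_force: 72.9
tcp [ 0.5953 -0.1984  0.1961] az -90.21 tilt [-4.e-04  7.e-04 -1.e+00] shift [  2.2  -5.8 116.1] roll -0.21
```

View pics/w4.png

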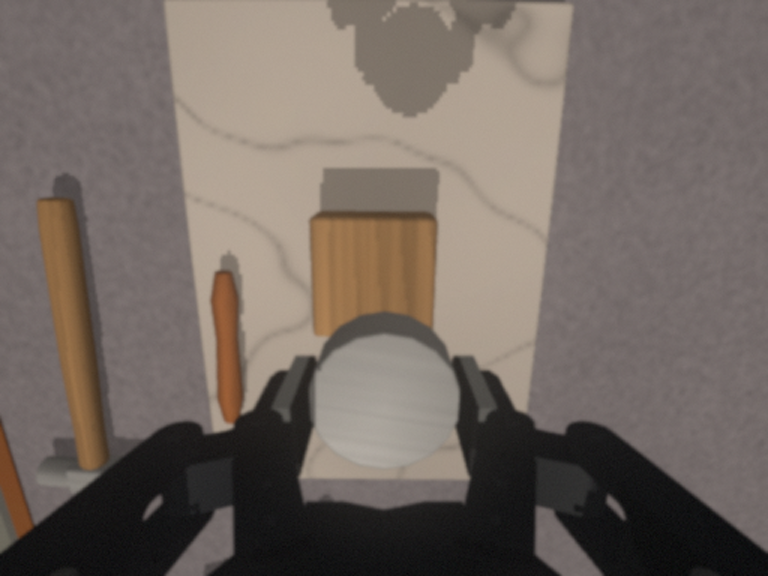

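The block's top shows corners at (311,219), (436,217), (433,334) and (314,334). The held disc's top is centred near (386,392).

```bash
python3 - <<'E'
from h import *
d=np.load("w4.npz"); c={k:d[k] for k in d}
f=lambda n,u,z:print(n,np.round(ray(c,[np.array(p)/1.5 for p in u],z),4).tolist())
f("block",[(311,219),(436,217),(433,334),(314,334)],.07); f("disc",[(386,392),(312,392),(460,392),(386,467)],.216)
E
```

```text
block [[0.6395, -0.2387, 0.07], [0.5626, -0.2396, 0.07], [0.5623, -0.1623, 0.07], [0.6415, -0.1626, 0.07]]
disc [[0.5943, -0.2019, 0.216], [0.6179, -0.2019, 0.216], [0.5707, -0.2017, 0.216], [0.5944, -0.1732, 0.216]]
```

```bash
python3 -m pendant '[[[1,-3,10],0],[[1,-3,25],0],[[0,0,30],0],[[0,0,25],0],[[0,0,15],0],[[0,0,8],0],[[0,0,5],0],[[0,0,3],0],[[0,0,1],0],[[0,0,0],0]]'
python3 -c "
from h import *
go(.601,-.2005,.072,-90)"
```

```text
time: 21.35
tcp_pos: [0.6027, -0.2008, 0.0758]
ee_rot: [0.001, -0.706, 0.708, -0.001]
contact_force: [0.2, 0.1, -2.9]
opening: 0.0477
grasp_force: 72.9
tcp [ 0.6027 -0.2008  0.0758] az -90.17 tilt [ 2.7e-03 -7.0e-04 -1.0e+00] shift [-0.3  1.7  3.8] roll -0.17
```

```bash
python3 -m pendant '[[[0,1,2],0],[[0,0,1],0],[[0,0,0.5],0],[[0,0,0],0],[[0,0,0],0]]'
```

```text
time: 21.85
tcp_pos: [0.6013, -0.2008, 0.072]
ee_rot: [0.0, -0.706, 0.708, -0.001]
contact_force: [-1.7, 0.4, 1.6]
opening: 0.0476
grasp_force: 73.4
```

```bash
python3 -m pendant '[[[0,0,0],0],[[0,0,0],0],[[0,0,0],0],[[0,0,0],0],[[0,0,-10],0],[[0,0,-25],0],[[0,0,-40],0],[[0,0,-40],0],[[0,0,-20],0],[[-15,5,0],0],[[-30,9,0],0],[[-43,12,0],0]]' 85 >/dev/null;  python3 -m pendant '[[[-43,12,0],0],[[-43,12,0],0],[[-43,12,0],0],[[-43,12,0],0],[[-43,12,0],0],[[-43,12,0],0],[[-43,12,0],0],[[-43,12,0],0],[[-25,8,0],0],[[-10,3,0],0],[[0,0,0],0]]'
python3 - <<'E'
from h import *
go(.463,.276,.2,-84); c=cam("wrist"); save(c,"w5.png",s=1.5); np.savez("w5.npz",M=c["M"],K=c["K"],dist=c["dist"])
E
```

```text
time: 24.15
tcp_pos: [0.4686, 0.2676, 0.2058]
ee_rot: [0.0, -0.707, 0.707, -0.001]
contact_force: [-0.0, 0.0, -0.7]
opening: 0.0853
grasp_force: 0.0
tcp [0.4686 0.2676 0.2058] az -90.04 tilt [ 9.e-04 -9.e-04 -1.e+00] shift [-8.4  5.6  5.8] roll -6.04
```

View pics/w5.png

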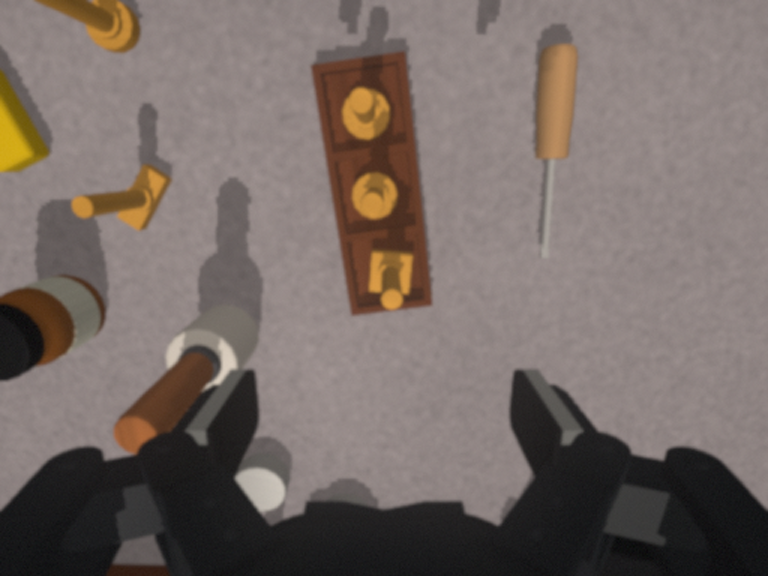

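The square stamp's stem tip is at (392,299) and its head top at (390,272). The tray's corners are at (314,66), (405,53), (432,304) and (353,314). The maul's tip is at (137,432), and the spare's head is at (111,28).

```bash
python3 - <<'E'
from h import *
d=np.load("w5.npz"); c={k:d[k] for k in d}
f=lambda n,u,z:(print(n,np.round(ray(c,[np.array(p)/1.5 for p in u],z),4).tolist()),ray(c,[np.array(p)/1.5 for p in u],z))[1]
t=f("tray",[(314,66),(405,53),(432,304),(353,314)],.016); print(t.mean(0))
a=(t[3]+t[2]-t[0]-t[1])/2; yaw=np.degrees(np.arctan2(-a[0],a[1])); print("yaw",yaw,np.hypot(*a[:2]))
ax=a/np.linalg.norm(a); print("bays",[(t.mean(0)+ax*k).round(4)[:2] for k in(-.06,0,.06)])
f("sqtip",[(392,299)],.086); f("sqhead",[(390,272)],.018); f("rounds",[(366,113),(374,197)],.018);f("rtips",[(362,101),(375,205)],.086)
f("spare",[(110,28)],.012);f("maultip",[(137,434)],.15);f("obl tip",[(83,208)],.08)
s=t[3];go(.463,.276,.04,-90+yaw)
E
```

```text
tray [[0.5168, 0.1289, 0.016], [0.4535, 0.1209, 0.016], [0.4296, 0.3032, 0.016], [0.4934, 0.3117, 0.016]]
[0.47332884 0.2161606  0.016     ]
yaw 7.37900839831756 0.18409630265608393
bays [array([0.481 , 0.1567]), array([0.4733, 0.2162]), array([0.4656, 0.2757])]
sqtip [[0.4632, 0.277, 0.086]]
sqhead [[0.4635, 0.2762, 0.018]]
rounds [[0.4809, 0.16, 0.018], [0.4756, 0.2186, 0.018]]
rtips [[0.4804, 0.1607, 0.086], [0.4735, 0.2183, 0.086]]
spare [[0.6593, 0.1017, 0.012]]
maultip [[0.6012, 0.3329, 0.15]]
obl tip [[0.6547, 0.2196, 0.08]]
tcp [0.469  0.2666 0.2059] az -90.1 tilt [ 0.0011 -0.0011 -1.    ] shift [ -9.5   6.2 165.9] roll -7.48
```

```bash
python3 -m pendant '[[[-5,3,10],0],[[-5,2,30],0],[[0,0,35],0],[[0,0,35],0],[[0,0,28],0],[[0,0,15],0],[[0,0,8],0],[[0,0,0],0],[[0,0,0],0]]' 60 40
python3 -c "
from h import *
go(.4633,.277,.045,-90)"
```

```text
time: 25.1
tcp_pos: [0.4653, 0.2764, 0.0458]
ee_rot: [0.001, -0.706, 0.708, -0.001]
contact_force: [0.1, 0.2, 1.1]
opening: 0.0598
grasp_force: 0.0
tcp [0.4653 0.2764 0.0458] az -90.22 tilt [ 2.3e-03 -2.0e-04 -1.0e+00] shift [-0.6  2.   0.8] roll -0.22
```

```bash
python3 -m pendant '[[[0,2,0],0],[[0,0,0],0],[[0,0,0],0],[[0,0,0],0],[[0,0,0],0],[[0,0,0],0]]' 5 40; python3 -m pendant '[[[0,0,-5],0],[[0,0,-15],0],[[0,0,-30],0],[[0,0,-40],0],[[0,0,-25],0],[[0,0,-10],0],[[0,0,0],0]]'
python3 -c "
from h import *
go(.6015,-.100,.16,-90)"
```

```text
time: 25.7
tcp_pos: [0.4631, 0.2769, 0.0458]
ee_rot: [0.001, -0.706, 0.708, -0.001]
contact_force: [-0.8, 0.1, 6.2]
opening: 0.013
grasp_force: 39.3
time: 26.4
tcp_pos: [0.4632, 0.277, 0.1712]
ee_rot: [0.001, -0.706, 0.708, -0.001]
contact_force: [0.6, 0.0, -2.3]
opening: 0.013
grasp_force: 39.1
tcp [0.4632 0.277  0.1712] az -90.17 tilt [ 3.5e-03  6.0e-04 -1.0e+00] shift [ 376.6 -139.4   11.4] roll -0.17
```

```bash
python3 -m pendant '[[[15,-5,0],0],[[30,-11,0],0],[[42,-16,0],0],[[42,-16,0],0],[[42,-16,0],0],[[42,-16,0],0],[[42,-16,0],0],[[42,-16,0],0],[[40,-14,0],0],[[27,-9,0],0],[[12,-5,0],0],[[0,0,0],0]]' >/dev/null;python3 -m pendant '[[[0,0,10],0],[[0,0,20],0],[[0,0,25],0],[[0,0,20],0],[[0,0,10],0],[[0,0,5],0],[[0,0,0],0],[[0,0,0],0]]'
python3 -c "
from h import *
go(.6015,-.100,.07,-90)"
```

```text
time: 28.4
tcp_pos: [0.6021, -0.0995, 0.0814]
ee_rot: [0.001, -0.706, 0.708, -0.001]
contact_force: [0.3, -0.3, -0.0]
opening: 0.0129
grasp_force: 39.1
tcp [ 0.6021 -0.0995  0.0814] az -90.15 tilt [ 2.9e-03 -6.0e-04 -1.0e+00] shift [ 0.5  0.7 11.4] roll -0.15
```

```bash
python3 -m pendant '[[[0,0,5],0],[[0,0,3],0],[[0,0,1.5],0],[[0,0,1],0],[[0,0,0],0],[[0,0,0],0]]'
python3 - <<'E'
from h import *
go(.6015,-.100,.07,-90); c=cam("wrist"); save(c,"w6.png",s=1.5)
E
```

```text
time: 29.0
tcp_pos: [0.6017, -0.0998, 0.0702]
ee_rot: [0.0, -0.706, 0.708, -0.001]
contact_force: [0.2, -0.1, -1.4]
opening: 0.0132
grasp_force: 39.1
tcp [ 0.6017 -0.0998  0.0702] az -90.18 tilt [ 1.8e-03 -4.0e-04 -1.0e+00] shift [0.2 0.2 0.2] roll -0.18
```

View pics/w6.png

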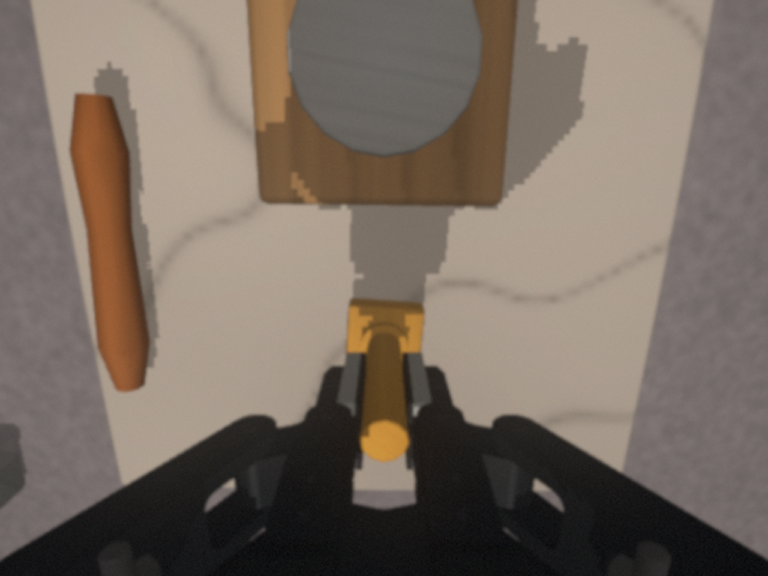

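The picture shows the square stamp upright in the pads (head at (385,325)), just above the slab beside the block, and the anvil centred on the block. I'll set the stamp down and move on to the spare.

```bash
python3 -m pendant '[[[0,0,0.7],0],[[0,0,0.5],0],[[0,0,0],0]]'; python3 -m pendant '[[[0,0,0],0],[[0,0,0],0],[[0,0,0],0],[[0,0,0],0],[[0,0,-8],0],[[0,0,-25],0],[[0,0,-40],0],[[0,0,-40],0],[[-10,-3,-10],0],[[-30,-9,0],0],[[-40,-12,0],0],[[-40,-12,0],0]]' 50 >/dev/null;  python3 -m pendant '[[[-40,-12,0],0],[[-25,-7,0],0],[[-10,-2,0],0],[[0,0,0],0],[[0,0,0],0]]'
python3 - <<'E'
from h import *
go(.659,.098,.19,-90); c=cam("wrist"); save(c,"w7.png",s=1.5); np.savez("w7.npz",M=c["M"],K=c["K"],dist=c["dist"])
E
```

```text
time: 29.35
tcp_pos: [0.602, -0.0998, 0.0698]
ee_rot: [0.001, -0.706, 0.708, -0.001]
contact_force: [-2.5, -0.2, 5.8]
opening: 0.0131
grasp_force: 39.9
time: 31.05
tcp_pos: [0.6587, 0.0944, 0.1919]
ee_rot: [0.0, -0.706, 0.708, -0.001]
contact_force: [0.3, -0.5, 0.1]
opening: 0.0499
grasp_force: 0.0
tcp [0.6587 0.0944 0.1919] az -90.19 tilt [ 1.2e-03 -9.0e-04 -1.0e+00] shift [-3.6 -0.3  1.9] roll -0.19
```

View pics/w7.png

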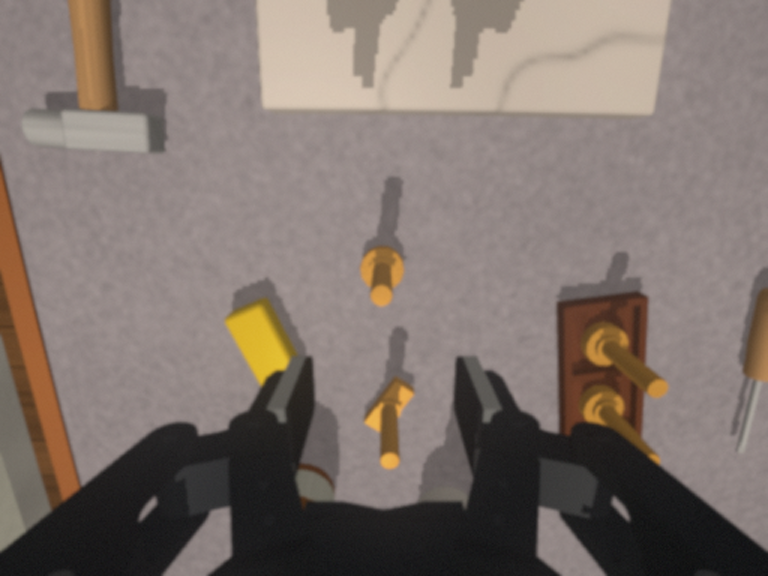

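The spare's stem tip is at (381,295) and its head at (383,269). The vacated bay is at the hidden +y end of the tray.

```bash
python3 - <<'E'
from h import *
d=np.load("w7.npz"); c={k:d[k] for k in d}
f=lambda n,u,z:print(n,np.round(ray(c,[np.array(p)/1.5 for p in u],z),4).tolist())
f("tip",[(381,295)],.08); f("head",[(383,268)],.012); f("slabedge",[(263,108),(653,114)],.03)
f("rounds",[(607,342),(603,407)],.018); f("oblong tip",[(390,461)],.08)
E
```

```text
tip [[0.6603, 0.0987, 0.08]]
head [[0.6592, 0.0978, 0.012]]
slabedge [[0.7371, -0.0142, 0.03], [0.4801, -0.0106, 0.03]]
rounds [[0.4815, 0.1572, 0.018], [0.476, 0.2159, 0.018]]
oblong tip [[0.6547, 0.2195, 0.08]]
```

```bash
python3 -m pendant '[[[-2,-1,10],0],[[-2,0,30],0],[[0,0,35],0],[[0,0,35],0],[[0,0,25],0],[[0,0,12],0],[[0,0,5],0],[[0,0,0],0],[[0,0,0],0]]' 50 40;python3 -m pendant '[[[0,0,0],0],[[0,0,0],0],[[0,0,0],0],[[0,0,0],0],[[0,0,0],0]]' 5 40; python3 -m pendant '[[[0,0,-5],0],[[0,0,-15],0],[[0,0,-30],0],[[0,0,-40],0],[[0,0,-30],0],[[0,0,-15],0],[[0,0,0],0]]'
python3 -c "
from h import *
go(.465,.276,.175,-90)"
```

```text
time: 32.0
tcp_pos: [0.6612, 0.099, 0.0413]
ee_rot: [0.001, -0.706, 0.708, -0.001]
contact_force: [0.2, -0.6, 0.2]
opening: 0.0499
grasp_force: 0.0
time: 32.5
tcp_pos: [0.6607, 0.0992, 0.0409]
ee_rot: [0.001, -0.706, 0.708, -0.001]
contact_force: [-1.1, 0.1, 6.5]
opening: 0.0126
grasp_force: 39.0
time: 33.2
tcp_pos: [0.6613, 0.0993, 0.1778]
ee_rot: [0.002, -0.706, 0.708, -0.002]
contact_force: [1.1, -0.1, -0.7]
opening: 0.013
grasp_force: 39.1
tcp [0.6613 0.0993 0.1778] az -90.17 tilt [ 6.1e-03  2.0e-04 -1.0e+00] shift [-176.1  196.9    1.6] roll -0.17
```

```bash
python3 -m pendant '[[[-10,11,0],0],[[-22,25,0],0],[[-29,32,0],0],[[-29,32,0],0],[[-29,32,0],0],[[-28,32,0],0],[[-18,20,0],0],[[-9,10,0],0],[[-2,3,0],0],[[0,0,0],0],[[0,0,0],0]]' >/dev/null; python3 -m pendant '[[[0,0,10],0],[[0,0,25],0],[[0,0,30],0],[[0,0,20],0],[[0,0,10],0],[[0,0,5],0],[[0,0,0],0],[[0,0,0],0]]'
python3 - <<'E'
from h import *
go(.465,.276,.047,-90); c=cam("wrist"); save(c,"w8.png",s=1.5)
E
```

```text
time: 35.1
tcp_pos: [0.4645, 0.2759, 0.0753]
ee_rot: [0.001, -0.706, 0.708, -0.001]
contact_force: [-0.8, -0.3, -0.3]
opening: 0.0129
grasp_force: 39.2
tcp [0.4645 0.2759 0.0753] az -90.19 tilt [ 2.8e-03  2.0e-04 -1.0e+00] shift [-0.1 -0.4 28.3] roll -0.19
```

View pics/w8.png

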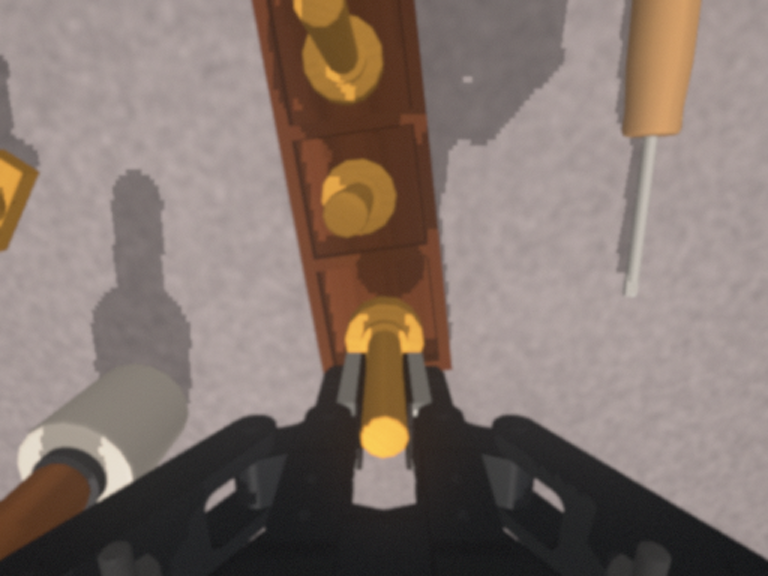

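The spare (head at (385,330)) hangs centred over the empty bay, so I lower it.

```bash
python3 -m pendant '[[[0,0,10],0],[[0,0,10],0],[[0,0,5],0],[[0,0,2],0],[[0,0,1],0],[[0,0,0.7],0],[[0,0,0],0],[[0,0,0],0]]'
python3 -c "
from h import *
go(.465,.276,.047,-90)"
```

```text
time: 35.95
tcp_pos: [0.4634, 0.2755, 0.0468]
ee_rot: [0.0, -0.706, 0.708, -0.001]
contact_force: [-5.8, -3.5, 13.1]
opening: 0.0127
grasp_force: 40.9
tcp [0.4634 0.2755 0.0468] az -90.17 tilt [ 1.5e-03 -5.0e-04 -1.0e+00] shift [-0.5 -1.6 -0.1] roll -0.17
```

```bash
python3 -m pendant '[[[0,0,0],0],[[0,0,0],0],[[0,0,0],0],[[0,0,0],0],[[0,0,-8],0],[[0,0,-25],0],[[0,0,-40],0],[[0,0,-40],0],[[0,0,-40],0],[[0,0,-10],0],[[0,0,0],0],[[0,0,0],0]]' 70
python3 - <<'E'
from h import *
go(.600,.3335,.21,-90); c=cam("wrist"); save(c,"w9.png",s=1.5); np.savez("w9.npz",M=c["M"],K=c["K"],dist=c["dist"])
E
```

```text
time: 37.15
tcp_pos: [0.4632, 0.2755, 0.2081]
ee_rot: [-0.0, -0.706, 0.708, -0.001]
contact_force: [-0.4, -0.4, -1.1]
opening: 0.0702
grasp_force: 0.0
tcp [0.4632 0.2755 0.2081] az -90.17 tilt [ 9.e-04 -9.e-04 -1.e+00] shift [ -58.4 -136.6   -1.8] roll -0.17
```

View pics/w9.png

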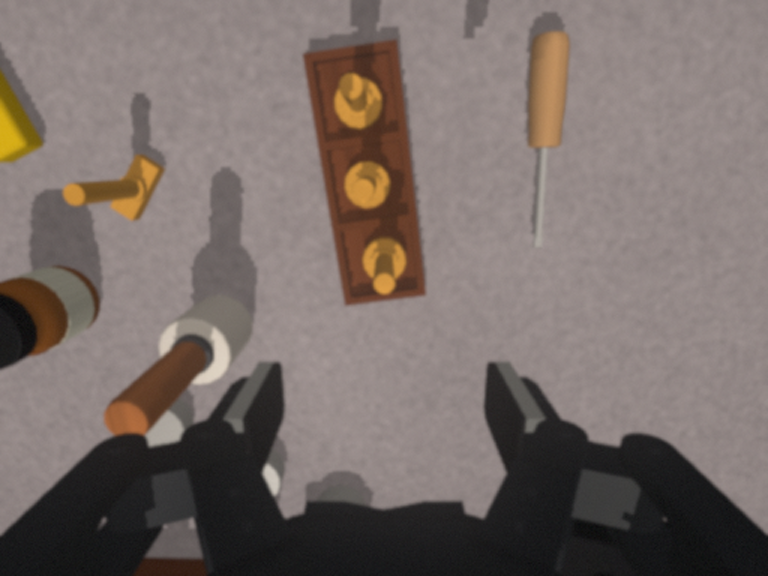

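The spare stands in the bay (head (385,260)) and the two rounds are in place. Next is the maul.

```bash
python3 - <<'E'
from h import *
d=np.load("w9.npz"); c={k:d[k] for k in d}
f=lambda n,u,z:print(n,np.round(ray(c,[np.array(p)/1.5 for p in u],z),4).tolist())
f("maul tip",[(127,416)],.15); f("head",[(201,344)],.06); f("bottle",[(0,340)],.1); f("spare",[(385,260),(357,102),(367,185)],.018);f("sparetip",[(384,284)],.086)
E
python3 -m pendant '[[[-10,-20,0],0],[[-18,-42,0],0],[[-17,-42,0],0],[[-9,-22,0],0],[[-4,-8,0],0],[[0,0,0],0],[[0,0,0],0]]' 55 60
python3 - <<'E'
from h import *
go(.600,.3335,.096,-90); c=cam("wrist"); save(c,"w10.png",s=1.5)
E
```

```text
maul tip [[0.601, 0.3308, 0.15]]
head [[0.5966, 0.3277, 0.06]]
bottle [[0.7091, 0.3079, 0.1]]
spare [[0.4621, 0.275, 0.018], [0.4816, 0.1602, 0.018], [0.4753, 0.2178, 0.018]]
sparetip [[0.4629, 0.2756, 0.086]]
time: 37.9
tcp_pos: [0.5966, 0.3329, 0.2082]
ee_rot: [-0.001, -0.706, 0.708, -0.0]
contact_force: [0.7, -0.7, 0.2]
opening: 0.055
grasp_force: 0.0
tcp [0.5966 0.3329 0.2082] az -90.17 tilt [-2.0e-04 -1.4e-03 -1.0e+00] shift [ -0.8  -3.5 112.2] roll -0.17
```

View pics/w10.png

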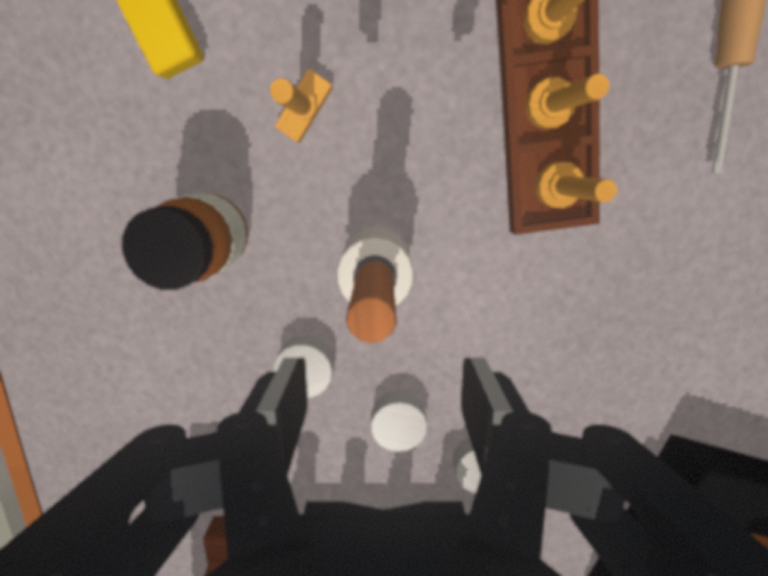

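The maul's tip is at (372,317), about 5 mm in +x of the tool axis.

```bash
python3 -m pendant '[[[0,-2,10],0],[[0,-2.5,25],0],[[0,0,30],0],[[0,0,25],0],[[0,0,14],0],[[0,0,7],0],[[0,0,0],0],[[0,0,0],0]]' 55 60; python3 -m pendant '[[[0,0,0],0],[[0,0,0],0],[[0,0,0],0],[[0,0,0],0],[[0,0,0],0]]' 15 60;python3 -m pendant '[[[0,0,-4],0],[[0,0,-12],0],[[0,0,-30],0],[[0,0,-40],0],[[0,0,-30],0],[[0,0,-12],0],[[0,0,0],0]]'
python3 -c "
from h import *
go(.6015,-.313,.23,-90)"
```

```text
time: 38.75
tcp_pos: [0.6026, 0.3334, 0.099]
ee_rot: [0.001, -0.706, 0.708, -0.001]
contact_force: [0.2, 0.7, -0.4]
opening: 0.055
grasp_force: 0.0
time: 39.25
tcp_pos: [0.603, 0.3336, 0.0992]
ee_rot: [0.001, -0.706, 0.708, -0.001]
contact_force: [0.3, -0.5, 5.8]
opening: 0.0248
grasp_force: 58.9
time: 39.95
tcp_pos: [0.6029, 0.3337, 0.2278]
ee_rot: [0.002, -0.706, 0.708, -0.001]
contact_force: [-0.4, -0.1, -3.3]
opening: 0.0246
grasp_force: 59.6
tcp [0.6029 0.3337 0.2278] az -90.17 tilt [ 0.0043  0.001  -1.    ] shift [ 6.467e+02 -6.000e-01 -2.800e+00] roll -0.17
```

```bash
python3 -m pendant '[[[10,0,-10],0],[[25,0,-15],0],[[40,0,-10],0],[[44,0,0],0],[[44,0,0],0],[[44,0,0],0],[[44,0,0],0],[[44,0,0],0],[[44,0,0],0],[[44,0,0],0],[[44,0,0],0],[[44,0,0],0]]' >/dev/null; python3 -m pendant '[[[44,0,0],0],[[44,0,0],0],[[44,0,0],0],[[30,0,0],0],[[15,0,0],0],[[0,0,0],0],[[0,0,0],0]]'
python3 -c "
from h import *
go(.6015,-.313,.135,-90)"
```

```text
time: 41.85
tcp_pos: [0.5997, -0.3142, 0.2604]
ee_rot: [0.0, -0.706, 0.708, 0.0]
contact_force: [-0.3, 0.8, -3.3]
opening: 0.0247
grasp_force: 59.5
tcp [ 0.5997 -0.3142  0.2604] az -90.19 tilt [ 1.e-04  9.e-04 -1.e+00] shift [ -1.1  -1.8 125.4] roll -0.19
```

```bash
python3 -m pendant '[[[-1,-1,10],0],[[0,-1,25],0],[[0,0,30],0],[[0,0,30],0],[[0,0,15],0],[[0,0,8],0],[[0,0,4],0],[[0,0,2],0],[[0,0,0],0],[[0,0,0],0]]'
python3 -c "
from h import *
go(.6015,-.313,.129,-90)"
```

```text
time: 42.85
tcp_pos: [0.6029, -0.3138, 0.1383]
ee_rot: [0.001, -0.706, 0.708, -0.001]
contact_force: [0.1, 0.6, -3.8]
opening: 0.0248
grasp_force: 59.5
tcp [ 0.6029 -0.3138  0.1383] az -90.17 tilt [ 0.003  -0.0011 -1.    ] shift [-0.9  1.4  9.3] roll -0.17
```

```bash
python3 -m pendant '[[[0,0,5],0],[[0,0,2.5],0],[[0,0,1],0],[[0,0,0.8],0],[[0,0,0],0],[[0,0,0],0]]'
```

```text
time: 43.45
tcp_pos: [0.6025, -0.3138, 0.1292]
ee_rot: [0.001, -0.706, 0.708, -0.001]
contact_force: [-1.0, 1.3, 6.0]
opening: 0.0246
grasp_force: 60.8
```

```bash
python3 -m pendant '[[[0,0,0],0],[[0,0,0],0],[[0,0,0],0],[[0,0,0],0],[[0,0,0],0],[[0,0,-8],0],[[0,0,-25],0],[[0,0,-40],0],[[0,0,-40],0],[[0,0,-20],0],[[0,0,0],0],[[0,0,0],0]]' 60; python3 -m pendant '[[[0,15,0],0],[[0,30,0],0],[[0,40,0],0],[[0,40,0],0],[[0,40,0],0],[[0,40,0],0],[[0,30,0],0],[[0,15,0],0],[[0,0,0],0],[[0,0,0],0]]'
python3 - <<'E'
from h import *
go(.4,-.3,.25)
c=cam("top"); save(c,"top1.png",(130,120,310,130),2.5); np.savez("t1.npz",M=c["M"],K=c["K"],dist=c["dist"])
for q in["square","round_a","oblong","anvil","maul","block"]:
    print(q,[(round(o["p"],2),o["box"]) for o in arm.outline_of("top",q) if o["p"]>.3])
E
```

```text
time: 44.65
tcp_pos: [0.6023, -0.3137, 0.2614]
ee_rot: [0.001, -0.706, 0.708, -0.001]
contact_force: [-0.1, -0.5, -0.5]
opening: 0.0598
grasp_force: 0.0
time: 45.65
tcp_pos: [0.3527, -0.313, 0.2602]
ee_rot: [0.001, -0.706, 0.708, -0.001]
contact_force: [-0.2, 0.0, 0.3]
opening: 0.0603
grasp_force: 0.0
tcp [ 0.3527 -0.313   0.2602] az -90.2 tilt [ 1.8e-03 -2.0e-04 -1.0e+00] shift [-13.2 -47.3  10.3] roll None
square [(0.62, [335.2, 168.8, 15.3, 17.0])]
round_a [(0.62, [228.3, 217.5, 14.2, 9.5]), (0.41, [248.5, 216.0, 11.0, 8.4])]
oblong [(0.51, [229.8, 155.6, 13.8, 15.8])]
anvil [(0.73, [370.9, 165.9, 16.7, 20.2]), (0.67, [158.8, 151.8, 20.3, 17.9]), (0.66, [127.3, 204.1, 17.8, 18.2]), (0.48, [140.5, 178.8, 18.6, 19.8])]
maul [(0.79, [399.1, 162.4, 36.2, 25.9])]
block [(0.85, [361.5, 163.8, 29.8, 29.3])]
```

View pics/top1.png

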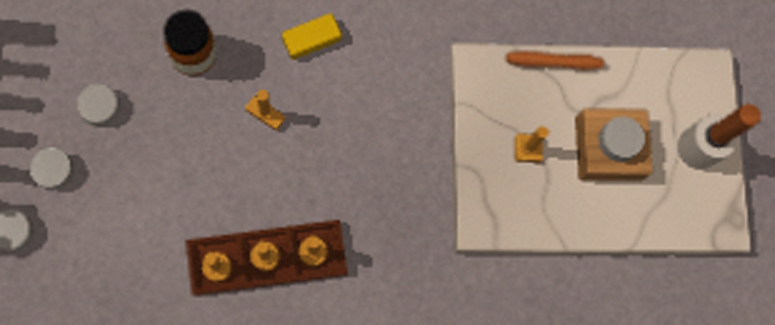

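All the pieces stand upright: the square stamp at (530,148), the anvil at (624,138), the maul's head near (706,140) and the tray full. I check the anvil's offset numerically.

```bash
python3 - <<'E'
from h import *
d=np.load("t1.npz"); c={k:d[k] for k in d}
f=lambda n,u,z:print(n,np.round(ray(c,[np.array(p)/2.5+[130,120] for p in u],z),4).tolist())
f("anvil",[(624,138)],.092); f("block",[(586,109),(651,109),(651,168),(586,168)],.07); f("sq",[(530,149)],.042);f("sqtip",[(542,132)],.11)
f("maul tip",[(750,117)],.18);f("spare",[(216,267)],.018)
# project expected
for n,P in dict(block=[[.6415,-.161,.07],[.6415,-.241,.07],[.5615,-.241,.07],[.5615,-.161,.07]],anvil=[[.6015,-.201,.092]]).items(): print(n,((proj(c,P)-[130,120])*2.5).round(0).tolist())
E
```

```text
anvil [[0.5994, -0.2032, 0.092]]
block [[0.6409, -0.1676, 0.07], [0.6412, -0.2472, 0.07], [0.5689, -0.2407, 0.07], [0.5691, -0.1624, 0.07]]
sq [[0.5993, -0.1042, 0.042]]
sqtip [[0.6016, -0.1024, 0.11]]
maul tip [[0.5994, -0.3156, 0.18]]
spare [[0.4623, 0.2712, 0.018]]
block [[581.0, 109.0], [646.0, 109.0], [652.0, 174.0], [585.0, 174.0]]
anvil [[622.0, 136.0]]
```

```bash
python3 -c "
from h import *
print(arm.job_done())"
```

```text
the job is handed in; nothing more can be done
None
```

I handed the job in at about 46 s. On the last camera check the anvil, square stamp, maul and spare were within about 5 mm of their targets and upright; the verdict was not shown to me.

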